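# Weigh out a batch of steel balls on the spring pan

### The arm

A 6-joint arm with a two-finger parallel gripper is mounted at the origin on the work surface. World frame = base frame: x ahead of the robot, y to its left, z up, the work surface at z = 0. Lengths are in mm, angles in rad, forces in N, time in s.
With the tool pointing down it reaches from about 275 to 825 mm from the base axis. Payload 5.2 kg.
Tool frame: the origin (TCP) lies between the finger pads; the fingertips stand 11 mm ahead of it and the grasp point (between the pads) lies 8 mm behind it (bot.tcp_to_tips is the distance from the TCP to the fingertips, in mm); z points along the fingers, y is the direction in which the jaws open and shut (so a half turn about z gives the same grasp; the last joint's range is limited). The gripper opens to 93 mm and grips with 3 to 60 N. Pads are 15 mm wide; open, the fingers measure 128 mm over their backs; the gripper's body (75 mm by 188 mm) begins 65 mm behind the grasp point.
Start: joints at [-1.531, 0.259, 1.535, -0, 1.348, -0.203], TCP at [132.253, -533.867, 229.653] pointing down, gripper open.
Joint ranges: [-3.14, 3.14], [-0.91, 2.08], [0.19, 2.58], [-1.22, 4.36], [0.22, 2.71], [-3.12, 3.12]. Speed limits (rad/s): [2.57, 2.57, 3.14, 3.14, 3.14, 3.14].

### API

Orientations are given as a 3x3 rotation matrix whose columns are the frame's x, y, z axes.
In Python, from rig import bot, open_gripper, close_gripper, imaging, order gives the robot as it stands. Calls block until the motion is done:
- bot.move_pose(position, orientation): joint-space move of the TCP to a pose.
- bot.movel(position, rotation=None, rate=150, contact_N=None): straight line of the TCP; rotation=None keeps the orientation; rate is the mean speed in mm/s. With contact_N (N) it stops when the force on the tool has changed by that much, and returns True; else False.
- bot.move_j(angles): joint-space move.
- open_gripper() and close_gripper(grasp_force=None): open the fingers fully, or close them until they stop; grasp_force is the grip in N (None keeps the last).
- bot.sleep(seconds).
- bot.inverse_kinematics(position, orientation): joint angles nearest the present ones, or None.
- bot.observe(): the state.
- imaging.grab_frame(name): name is "scene" or "top"; returns the picture (420x560x3 uint8, blue, green, red); there is no depth.
- imaging.camera_info(name): a dict with "intrinsics" (3x3 intrinsics, pixels), "dist" ([k1, k2, p1, p2, k3] as OpenCV has them; the pictures are not rectified), "origin" and "orientation" of the camera in the world. Camera axes: x right, y up, looking along -z (the intrinsics and any distortion apply to the point x, -y, -z); pixel columns grow to the right and rows downward; lengths in mm; the calibration is good to about 2 mm. A picture is of the moment at which its call begins. camera_info takes no time and is no camera call.
A pose or a line that the arm cannot do raises bot.PlanningError and nothing moves.
- order.finish_job(): hands the job in, once; it reports no verdict.
The state is a dict: "time_s": time; "joint_pos": joint angles; "qd": joint speeds; "tau": joint torques, N m; "ee_pos": TCP position; "tcp_rot": TCP orientation; "ft_force": force on the tool from outside, world axes, zero at the start; "torque": the same for the moment, N m; "grip_width": opening from 0.0 (shut) to 1.0 (fully open).
Only numpy, scipy, OpenCV 4.12 (cv2) and the standard library are available. Lean on these libraries where they do the work, as an engineer would, in place of code of your own. Each camera call takes 0.05 s, during which the arm holds its last target.

### The job

Take the scoop by its orange handle and tip it over the spring-hung pan, letting the steel balls out one by one until their weight brings the pan down onto its stop and it stays there; then stop pouring - one ball too many is all right, more is not. Stand the scoop level back on the blue board with the remaining balls in it, spill none, and leave the discs and the teach pendant alone.

Things in the scene. Friction and masses are not known exactly. Their poses are not given: they have to be found in the camera images.
- board: Blue plastic work board, 280 (x) x 260 (y) mm, on four white legs; flat top 50 mm above the table. Fixed during a run. Origin at table level under its centre, z up.
- scoop: White loose scoop, 0.18 kg empty, standing on the board: a channel along its x, 170 mm long, 29 wide (23 inside), curved like a rocker: floor radius 115 mm about a line along y 121 mm above the origin, cheeks 24 mm above the floor. Open lip at -x, end wall at +x. It stands on two rubber skids 46 mm wide, 10 high, at x = +-36 mm. Origin midway between the skids, at their underside; z up.
- scoop_handle (a point): Middle of the scoop's orange handle, 60 mm above the scoop's origin: an upright block 34 mm (scoop x) by 24 mm (scoop y), from 37 to 80 mm above the scoop's origin, gripped across its 24 mm. Axes as the scoop's.
- scoop_lip (a point): End of the channel floor at the open lip, 83 mm to -x of the scoop's origin and 41 mm above it; the floor slopes up 46 degrees there. Tipped slowly, lip down, the scoop lets the balls, lying in one row, over the lip one at a time (now and then two): the first at some 26 degrees of tilt, the rest every 2 to 6 degrees after, the last by 50.
- station: Weighing station: dark base plate 150 (x) by 250 (y) mm, 12 thick, fixed during a run; aluminium column 30 by 30 mm, 212 high, at y = +125 mm; black spring tube 20 mm wide, top at 205 mm, at y = +80 mm. Origin at table level under the pan's centre, z up. Nothing stands over the pan or on its other three sides.
- pan (a joint): How far the spring-hung steel pan has sunk, m: 0 = up, 0.024 = down on its rubber hard stop. The pan's own weight is hidden and differs from run to run: 2 to 6 balls land it. It stays up at first; over the last 1.5 balls' worth it sinks, about 16 mm a ball, and lands. It swings for about half a second after each ball.
- pan_center (a point): Centre of the pan's mouth, at rim height. Round pan, rim 116 mm across outside, wall 3 mm, 92 mm across at the bottom, 36 mm deep outside, 32 inside. With the pan up the rim is 105 mm above the table.
- overload (a joint): How far the grey carriage that bears pan and stop has sunk on its column, m: 0 normal, at most 0.008. It sinks, baring a red band above it, once the pan holds over two balls' weight more than is needed to land it; one ball too many does not sink it.
- puck_a: Blue plastic disc, 36 mm across, 25 mm high, standing on the board; bystander. Origin at its underside.
- puck_b: As puck_a; bystander.
- pendant: Grey teach pendant with keys lying on the table, 150 x 210 x 35 mm (47 at its red button); bystander. Origin at its underside.
- ball0_center (a point): Centre of a loose, slippery (oiled) steel ball, 20 mm across, 33 g, one of seven in the scoop.
- ball1_center (a point): Centre of a loose, slippery (oiled) steel ball, 20 mm across, 33 g, one of seven in the scoop.
- ball2_center (a point): Centre of a loose, slippery (oiled) steel ball, 20 mm across, 33 g, one of seven in the scoop.
- ball3_center (a point): Centre of a loose, slippery (oiled) steel ball, 20 mm across, 33 g, one of seven in the scoop.
- ball4_center (a point): Centre of a loose, slippery (oiled) steel ball, 20 mm across, 33 g, one of seven in the scoop.
- ball5_center (a point): Centre of a loose, slippery (oiled) steel ball, 20 mm across, 33 g, one of seven in the scoop.
- ball6_center (a point): Centre of a loose, slippery (oiled) steel ball, 20 mm across, 33 g, one of seven in the scoop.
Mind the look-alikes: they are no part of the job. There is more than one size of the scoop; the job needs the middle-sized.

How it is judged:
By the outcome, as a careful person would: the job done as asked, in the order asked, and still so for the second after the job is handed in, with the robot touching nothing.
It also fails if it takes over 67 s, if anything falls off the work surface, if the arm or the gripper's body presses on something with over 40 N, if the wrist force passes 120 N, or if a joint passes its speed limit or range.

## Working session

There is one attempt and no reset: what is moved stays moved. The work goes in short steps, each a Python script; the robot and the scene stay as the last script left them, time stands still between calls to the robot, and variables do not carry over. Pictures are saved under pics/ and viewed, and the job is handed in when it is done.

```bash
ls; mkdir -p pics; python3 - <<'E'
from rig import bot,imaging
import cv2
for n in("scene","top"):
    cv2.imwrite(f"pics/{n}0.png",imaging.grab_frame(n)); print(imaging.camera_info(n))
s=bot.observe();print(s)
E
```

```text
pics
{'intrinsics': array([[452.53704053,   0.        , 278.19835775],
       [  0.        , 452.53704053, 207.64635365],
       [  0.        ,   0.        ,   1.        ]]), 'dist': array([-0.08915748,  0.        ,  0.        ,  0.        ,  0.        ]), 'origin': array([898.92228238, 516.52451569, 945.65477918]), 'orientation': array([[-0.82290179, -0.44153233,  0.3576057 ],
       [ 0.56790894, -0.61959498,  0.54183161],
       [-0.01766548,  0.64896168,  0.76061598]])}
{'intrinsics': array([[428.47376107,   0.        , 274.17788421],
       [  0.        , 428.47376107, 214.68927628],
       [  0.        ,   0.        ,   1.        ]]), 'dist': array([-0.03390473,  0.        ,  0.        ,  0.        ,  0.        ]), 'origin': array([ 357.46587166,  -45.05088595, 1066.89109494]), 'orientation': array([[-0.02807758,  0.98442407, -0.17355373],
       [-0.99944177, -0.02450189,  0.02271144],
       [ 0.01810529,  0.17409453,  0.98456249]])}
{'time_s': 0.1, 'joint_pos': array([-1.53077405e+00,  2.59284451e-01,  1.53590647e+00,  2.91885717e-05,
        1.34801463e+00, -2.02804651e-01]), 'qd': array([ 0.00021555, -0.00174177, -0.00116007, -0.00043104, -0.0005983 ,
        0.00181458]), 'tau': array([ 3.06603884e-03, -4.38206184e+01, -2.84643728e+01,  7.20849400e-02,
        3.61229992e-02, -4.86700344e-05]), 'ee_pos': array([ 132.25832091, -533.4023767 ,  228.92007682]), 'tcp_rot': array([[ 9.70663688e-01,  2.40441267e-01, -3.60899665e-05],
       [ 2.40441011e-01, -9.70662413e-01,  1.61273973e-03],
       [ 3.52738009e-04, -1.57410540e-03, -9.99998699e-01]]), 'ft_force': array([ 0.21385582,  0.98092159, -0.86642736]), 'torque': array([ 0.00341638, -0.00590899,  0.05690589]), 'grip_width': 1.0006744157017955}
```

View pics/scene0.png

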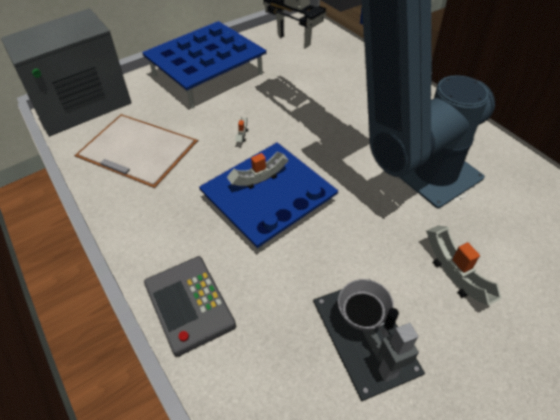

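View pics/top0.png

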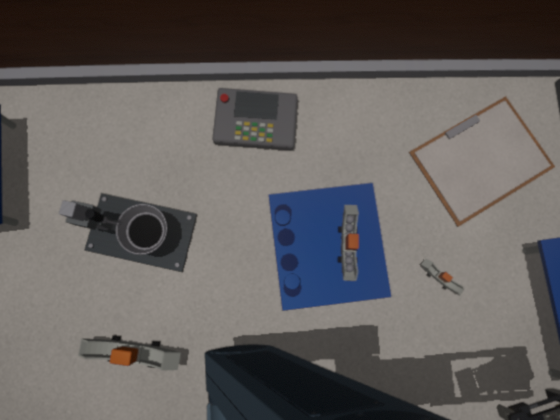

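The scoop on the board (scene (258,168), top (351,243)) is the middle-sized one; the larger one lies at top (128,353) and a tiny one at (443,277). The station is at top (143,231). I'll zoom in for details.

```bash
python3 - <<'E'
import cv2,numpy as np
t=cv2.imread("pics/top0.png");s=cv2.imread("pics/scene0.png")
a=cv2.resize(t[170:320,250:400],(600,600),interpolation=cv2.INTER_CUBIC)
cv2.imwrite("pics/z1.png",cv2.convertScaleAbs(a,alpha=1.6))
a=cv2.resize(s[140:250,190:345],(775,550),interpolation=cv2.INTER_CUBIC)
cv2.imwrite("pics/z2.png",cv2.convertScaleAbs(a,alpha=1.6))
a=cv2.resize(t[180:280,50:210],(800,500),interpolation=cv2.INTER_CUBIC)
cv2.imwrite("pics/z3.png",cv2.convertScaleAbs(a,alpha=1.6))
a=cv2.resize(s[260:400,300:440],(600,600),interpolation=cv2.INTER_CUBIC)
cv2.imwrite("pics/z4.png",cv2.convertScaleAbs(a,alpha=1.6))
E
```

```text
(no output)
```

View pics/z1.png

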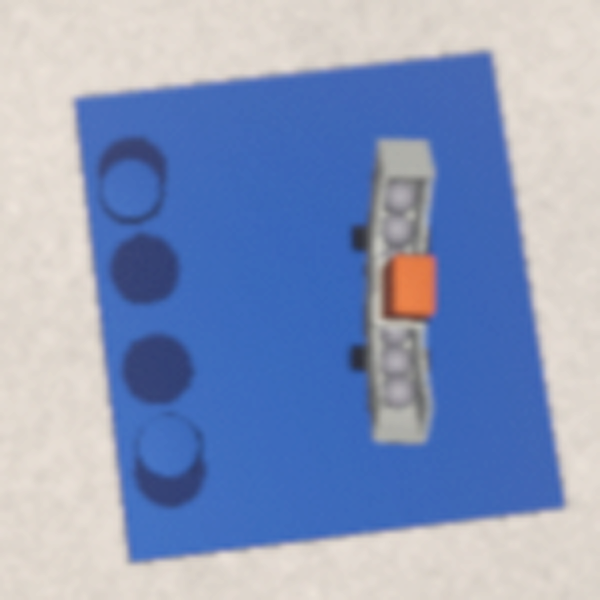

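View pics/z2.png

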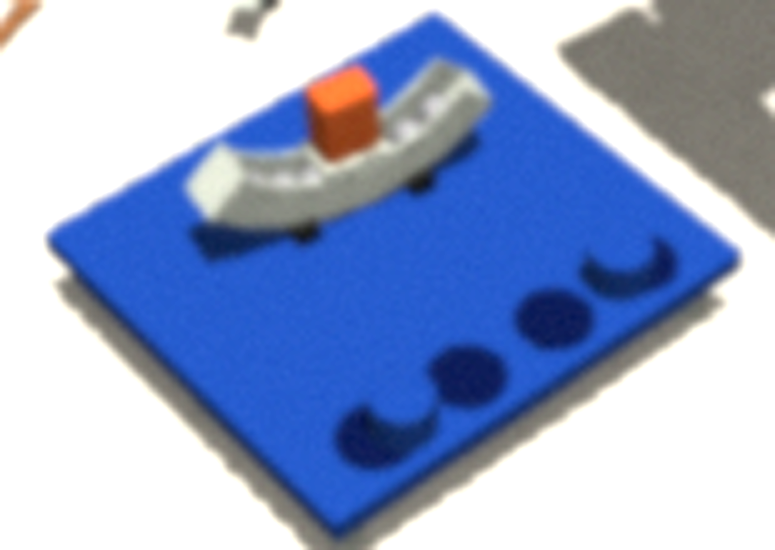

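View pics/z3.png

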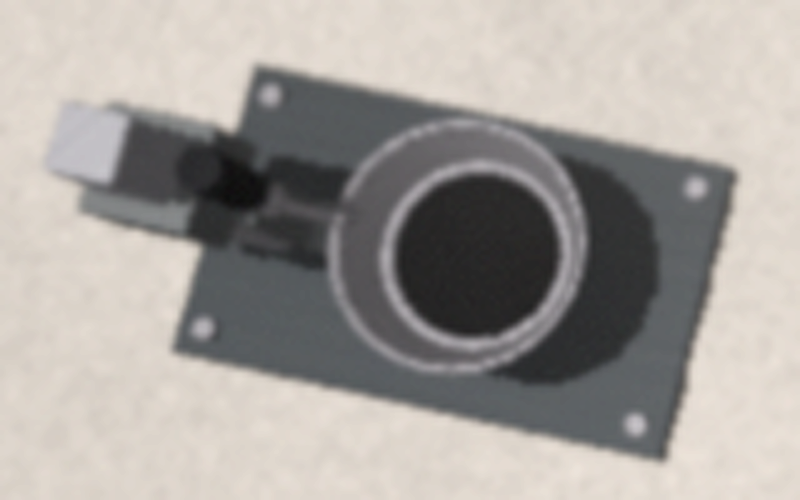

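View pics/z4.png

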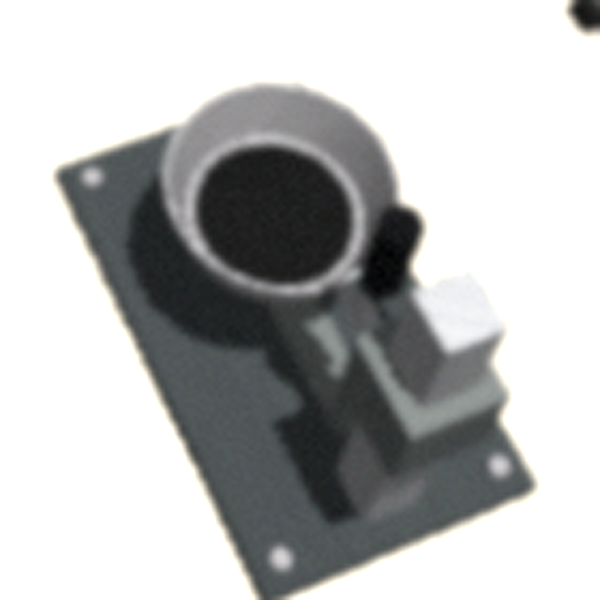

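```bash
python3 - <<'E'
import cv2,numpy as np
t=cv2.imread("pics/top0.png");s=cv2.imread("pics/scene0.png")
a=cv2.resize(t[200:286,335:367],None,fx=7,fy=7,interpolation=cv2.INTER_LANCZOS4)
b=cv2.resize(s[145:195,222:294],None,fx=7.5,fy=7.5,interpolation=cv2.INTER_LANCZOS4)
c=np.zeros((602,800,3),np.uint8);c[:a.shape[0],:a.shape[1]]=a;c[:b.shape[0],240:240+b.shape[1]]=b[:,:560]
cv2.imwrite("pics/z5.png",cv2.convertScaleAbs(c[:600],alpha=1.3))
E
```

```text
(no output)
```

View pics/z5.png

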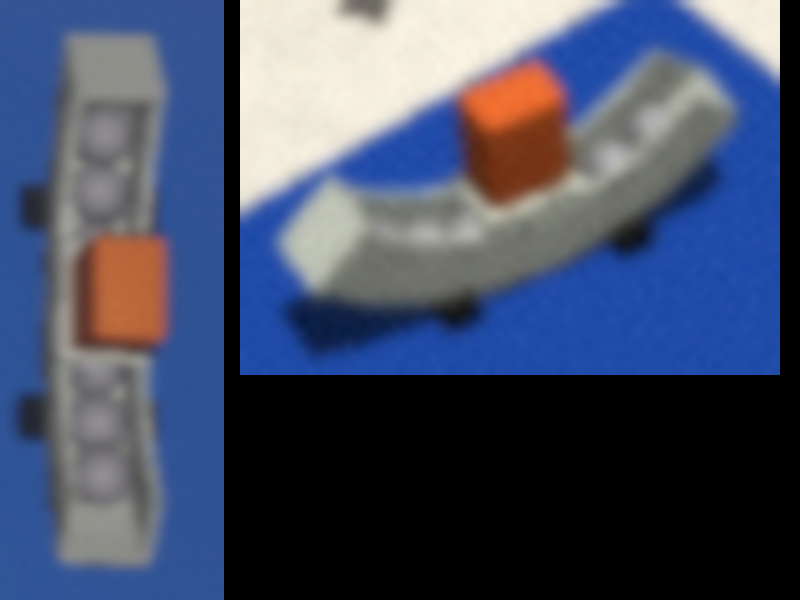

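The end wall faces world +x (bright closed face, top image row ~208) and the lip faces -x, toward the robot (row ~279). Next come the poses.

```bash
cat > h.py <<'E'
import numpy as np,cv2
from rig import bot,imaging,open_gripper,close_gripper,order
CI={n:imaging.camera_info(n) for n in("scene","top")}
def ray(n,p):
    c=CI[n];q=cv2.undistortPoints(np.array([[p]],float),c["intrinsics"],np.array(c["dist"]))[0,0]
    d=c["orientation"]@np.array([q[0],-q[1],-1.]);return c["origin"],d
def pz(n,p,z):
    o,d=ray(n,p);return (o+d*(z-o[2])/d[2])
def proj(n,P):
    c=CI[n];P=np.atleast_2d(P);q=(P-c["origin"])@c["orientation"];q=q*[1,-1,-1]
    return cv2.projectPoints(q.reshape(-1,1,3),np.zeros(3),np.zeros(3),c["intrinsics"],np.array(c["dist"]))[0][:,0]
E
python3 - <<'E'
from h import *
np.set_printoptions(precision=1,suppress=True)
t=cv2.imread("pics/top0.png");s=cv2.imread("pics/scene0.png")
Z=lambda ox,oy,k,p:(ox+(p[0]+.5)/k-.5,oy+(p[1]+.5)/k-.5)
for n,im in(("top",t),("scene",s)):
    hsv=cv2.cvtColor(im,cv2.COLOR_BGR2HSV)
    m=cv2.inRange(hsv,(2,150,90),(18,255,255));cs,_=cv2.findContours(m,0,2)
    for c in cs:
        a=cv2.contourArea(c)
        if a>40: 
            M=cv2.moments(c);print(n,"orange",a,cv2.boundingRect(c),M['m10']/a,M['m01']/a)
print("skids top",[pz("top",Z(250,170,4,p),55) for p in((358,238),(358,358))])
print("skids scene",[pz("scene",Z(190,140,5,p),55) for p in((305,232),(420,183))])
print("handle top",pz("top",Z(250,170,4,(414,286)),130), pz("scene",Z(190,140,5,(342,88)),130))
b=[(76,98),(490,52),(565,508),(130,562)]
print("board",[pz("top",Z(250,170,4,p),50) for p in b])
print("wall end top corners/lip corners",[pz("top",Z(335,200,7,p),50+z) for p,z in(((65,35),41),((155,35),41),((58,566),41),((152,566),41))])
print("pucks top",[pz("top",Z(250,170,4,p),75) for p in((131,190),(168,445))])
print("screws",[pz("top",Z(50,180,5,p),12) for p in((270,96),(695,187),(202,328),(635,425))])
print("screws sc",[pz("scene",Z(300,260,600/140,p),12) for p in((92,177),(281,558),(500,466))])
print("pan top",pz("top",Z(50,180,5,(458,246)),105),"scene",pz("scene",Z(300,260,600/140,(281,190)),105))
print("column",pz("top",Z(50,180,5,(92,143)),212),pz("scene",Z(300,260,600/140,(458,312)),212))
E
```

```text
top orange 243.0 (110, 349, 21, 16) 120.37791495198903 356.75788751714674
top orange 119.0 (348, 234, 10, 15) 352.4145658263305 241.109243697479
scene orange 212.5 (459, 243, 20, 28) 469.0925490196078 253.4635294117647
scene orange 17291.5 (0, 170, 168, 250) 74.45987913136513 308.6625895189351
scene orange 121.5 (252, 154, 13, 18) 258.86694101508914 161.27709190672152
skids top [array([ 496.9, -222.8,   55. ]), array([ 425.4, -218.9,   55. ])]
skids scene [array([ 497.3, -224.6,   55. ]), array([ 425.9, -218.9,   55. ])]
handle top [ 459.1 -239.2  130. ] [ 459.7 -238.6  130. ]
board [array([587.8, -56.4,  50. ]), array([ 610.7, -311.5,   50. ]), array([ 334.3, -337.4,   50. ]), array([311.1, -80.6,  50. ])]
wall end top corners/lip corners [array([ 549.4, -230.7,   91. ]), array([ 548.7, -260.9,   91. ]), array([ 374.6, -218.7,   91. ]), array([ 373.7, -249.2,   91. ])]
pucks top [array([526., -87.,  75.]), array([ 377.3, -103.6,   75. ])]
screws [array([594.6, 358. ,  12. ]), array([542.9, 144. ,  12. ]), array([478.3, 386.9,  12. ]), array([425.5, 172.7,  12. ])]
screws sc [array([540.2, 142.2,  12. ]), array([592.9, 356.5,  12. ]), array([475.7, 385.7,  12. ])]
pan top [502.1 234.4 105. ] scene [505.9 238.2 105. ]
column [532.  353.4 212. ] [534.3 357.6 212. ]
```

```bash
cat >> h.py <<'E'
from scipy.spatial.transform import Rotation as Ro
PAN=np.array([503.5,235.,105.]); SY=np.radians(-13.6)
PHI0=np.radians(-3.9); HAND=np.array([459.5,-239.2])
PHIP=SY+np.radians(-8)   # scoop yaw while pouring
OFF=np.zeros(3)  # correction
def toolR(phi,th=0):
    return (Ro.from_euler('z',phi)*Ro.from_euler('y',-np.radians(th))).as_matrix()@np.diag([1.,-1,-1])
GX=0.;GZ=60.   # grasp point in scoop frame
def lip2tcp(lip,phi,th):
    R=(Ro.from_euler('z',phi)*Ro.from_euler('y',-np.radians(th))).as_matrix()
    return lip+R@np.array([83+GX,0,GZ-8-41.]),toolR(phi,th)
def liptarget(th,extra=0):
    z=np.interp(th,[30,42],[127,118])+extra
    d=np.array([np.cos(PHIP),np.sin(PHIP),0]);n=np.array([-np.sin(SY),np.cos(SY),0])
    p=PAN+15*d-6*n; p[2]=z; return p
def pour(th,extra=0): return lip2tcp(liptarget(th,extra),PHIP,th)
E
python3 - <<'E'
from h import *
np.set_printoptions(precision=2,suppress=True)
P=np.r_[HAND,102];R=toolR(PHI0)
print(bot.inverse_kinematics(P,R),bot.inverse_kinematics(P+[0,0,110],R))
for th in(0,20,30,40,50,56):
    p,r=pour(th,30 if th<20 else 0);print(th,p,bot.inverse_kinematics(p,r))
E
```

```text
[-0.7   0.33  1.78 -0.    1.03  0.94] [-0.7   0.21  1.64 -0.    1.29  0.94]
0 [593.21 193.09 168.  ] [ 0.14  0.43  1.44 -0.    1.27  2.08]
20 [585.06 196.32 165.72] [ 0.26  0.3   1.7  -0.27  0.87  2.36]
30 [577.75 199.21 178.03] [ 0.34  0.25  1.82 -0.51  0.74  2.61]
40 [568.58 202.84 181.28] [ 0.43  0.23  1.93 -0.88  0.65  3.01]
50 [557.81 207.11 188.65] None
56 [550.71 209.92 192.96] None
```

```bash
sed -i 's/np.diag(\[1.,-1,-1\])/np.diag([-1.,1,-1])/' h.py
python3 - <<'E'
import h;from h import *
np.set_printoptions(precision=2,suppress=True)
P=np.r_[HAND,102];R=toolR(PHI0)
print(bot.inverse_kinematics(P,R),bot.inverse_kinematics(P+[0,0,110],R))
for a in(-8,0,8,15):
  h.PHIP=SY+np.radians(a)
  for th in(0,25,40,50,54):
    p,r=pour(th,30 if th<20 else 0);print(a,th,p,bot.inverse_kinematics(p,r))
E
```

```text
[-0.7   0.33  1.78 -0.    1.03 -2.2 ] [-0.7   0.21  1.64 -0.    1.29 -2.2 ]
-8 0 [593.21 193.09 168.  ] [ 0.14  0.43  1.44 -0.    1.27 -1.06]
-8 25 [581.65 197.67 172.05] [ 0.3   0.27  1.76 -0.38  0.8  -0.67]
-8 40 [568.58 202.84 181.28] [ 0.43  0.23  1.93 -0.88  0.65 -0.13]
-8 50 [557.81 207.11 188.65] None
-8 54 [553.12 208.96 191.61] None
0 0 [597.34 206.12 168.  ] [ 0.16  0.45  1.41 -0.    1.28 -1.18]
0 25 [585.26 209.05 172.05] [ 0.29  0.26  1.78 -0.32  0.75 -0.86]
0 40 [571.6  212.35 181.28] [ 0.4   0.2   1.97 -0.85  0.53 -0.29]
0 50 [560.33 215.08 188.65] None
0 54 [555.44 216.26 191.61] None
8 0 [599.62 219.61 168.  ] [ 0.18  0.46  1.4  -0.    1.29 -1.3 ]
8 25 [587.26 220.82 172.05] [ 0.27  0.25  1.79 -0.24  0.71 -1.06]
8 40 [573.26 222.19 181.28] [ 0.35  0.18  2.   -0.76  0.42 -0.5 ]
8 50 [561.73 223.32 188.65] None
8 54 [556.71 223.81 191.61] None
15 0 [600.06 231.56 168.  ] [ 0.2   0.47  1.38 -0.    1.29 -1.4 ]
15 25 [587.64 231.26 172.05] [ 0.25  0.24  1.8  -0.15  0.68 -1.24]
15 40 [573.58 230.92 181.28] [ 0.31  0.16  2.03 -0.59  0.33 -0.79]
15 50 [562.   230.63 188.65] None
15 54 [556.96 230.51 191.61] [0.37 0.15 2.23 4.23 0.31 0.71]
```

```bash
python3 - <<'E'
s=open('h.py').read()
i=s.index("def toolR");j=s.index("def liptarget")
s=s[:i]+'''AL=25. # tool leans back by AL deg relative to scoop
def toolR(phi,th=0):
    return (Ro.from_euler('z',phi)*Ro.from_euler('y',-np.radians(th-AL))).as_matrix()@np.diag([-1.,1,-1])
GX=0.;GZ=60.   # grasp point in scoop frame
def hand2tcp(h,phi,th): # h: world pos of grasp point
    R=toolR(phi,th); return h+8*R[:,2],R
def lip2tcp(lip,phi,th):
    R=(Ro.from_euler('z',phi)*Ro.from_euler('y',-np.radians(th))).as_matrix()
    return hand2tcp(lip+R@np.array([83+GX,0,GZ-41.]),phi,th)
'''+s[j:]
open('h.py','w').write(s)
E
python3 - <<'E'
import h;from h import *
np.set_printoptions(precision=2,suppress=True)
for dz in(0,70,110):print(bot.inverse_kinematics(*hand2tcp(np.r_[HAND,110+dz],PHI0,0)))
for a in(-8,0,8):
  h.PHIP=SY+np.radians(a)
  for th in(0,25,40,50,56):
    p,r=pour(th,40 if th<20 else 0);print(a,th,p,bot.inverse_kinematics(p,r))
E
```

```text
[-0.56  0.58  1.46 -0.2   1.5  -2.01]
[-0.56  0.51  1.38 -0.2   1.64 -2.04]
[-0.56  0.48  1.33 -0.2   1.72 -2.05]
-8 0 [590.06 194.34 178.75] [ 0.04  0.66  1.1   0.18  1.78 -1.15]
-8 25 [578.51 198.91 171.3 ] [ 0.15  0.41  1.46 -0.    1.27 -1.04]
-8 40 [565.72 203.97 179.68] [ 0.25  0.28  1.66 -0.18  0.99 -0.86]
-8 50 [555.25 208.12 186.54] [ 0.34  0.22  1.78 -0.38  0.84 -0.64]
-8 56 [548.37 210.84 190.58] [ 0.4   0.2   1.85 -0.55  0.76 -0.46]
0 0 [594.06 206.92 178.75] [ 0.08  0.69  1.05  0.14  1.82 -1.25]
0 25 [581.98 209.84 171.3 ] [ 0.17  0.42  1.45 -0.    1.27 -1.17]
0 40 [568.61 213.08 179.68] [ 0.25  0.28  1.67 -0.15  0.97 -1.02]
0 50 [557.66 215.72 186.54] [ 0.32  0.21  1.8  -0.32  0.78 -0.83]
0 56 [550.47 217.46 190.58] [ 0.36  0.17  1.88 -0.48  0.68 -0.65]
8 0 [596.26 219.94 178.75] [ 0.12  0.72  1.    0.1   1.85 -1.34]
8 25 [583.89 221.15 171.3 ] [ 0.18  0.43  1.43 -0.    1.28 -1.29]
8 40 [570.2  222.49 179.68] [ 0.24  0.28  1.67 -0.11  0.95 -1.18]
8 50 [558.99 223.59 186.54] [ 0.29  0.19  1.82 -0.24  0.73 -1.03]
8 56 [551.63 224.31 190.58] [ 0.33  0.15  1.91 -0.38  0.61 -0.89]
```

```bash
sed -i 's/np.radians(-8)  /np.radians(0)  /' h.py
python3 - <<'E'
from h import *
bot.move_pose(*hand2tcp(np.r_[HAND,110+75],PHI0,0))
p,R=hand2tcp(np.r_[HAND,110],PHI0,0)
print(bot.movel(p,rate=100,contact_N=15))
for n in("scene","top"): cv2.imwrite(f"pics/{n}1.png",imaging.grab_frame(n))
s=bot.observe();print(s["time_s"],s["ee_pos"],p,s["ft_force"])
a=cv2.imread("pics/top1.png")[150:330,220:460];b=cv2.imread("pics/scene1.png")[90:270,160:400]
cv2.imwrite("pics/g1.png",np.hstack([cv2.resize(x,(400,300),interpolation=2) for x in(a,b)]))
E
```

```text
False
2.725 [ 456.58615909 -239.27127564  103.49114199] [ 456.12688323 -238.97004397  102.7495377 ] [0.73282709 0.42850379 0.07915572]
```

View pics/g1.png

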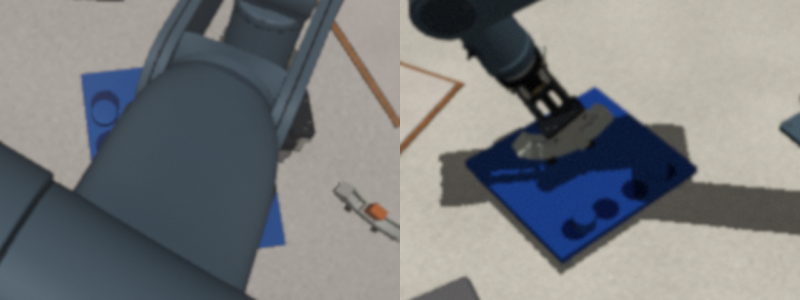

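The gripper straddles the handle in the scene view, while the arm hides it from the top camera. I'll close and lift.

```bash
python3 - <<'E'
from h import *
close_gripper(50)
s=bot.observe();print(s["time_s"],s["ee_pos"],s["ft_force"],s["grip_width"])
np.save("grasp_tcp.npy",s["ee_pos"])
h=np.r_[HAND,110]
bot.movel(hand2tcp(h+[0,0,75],PHI0,0)[0],rate=90)
bot.sleep(.4)
s=bot.observe();print(s["time_s"],s["ee_pos"],s["ft_force"],s["grip_width"])
cv2.imwrite("pics/scene2.png",imaging.grab_frame("scene"))
b=cv2.imread("pics/scene2.png")[90:270,160:400]
cv2.imwrite("pics/g2.png",cv2.convertScaleAbs(cv2.resize(b,(800,600),interpolation=2),alpha=1.5))
E
```

```text
3.8 [ 456.14514247 -238.91318964  102.71198749] [0.12850126 0.93449488 0.60658146] 0.25399909283359506
5.1833 [ 456.0821175  -238.91466394  177.53704949] [ 0.650836   -0.35557031 -4.57196857] 0.2551355943332262
```

View pics/g2.png

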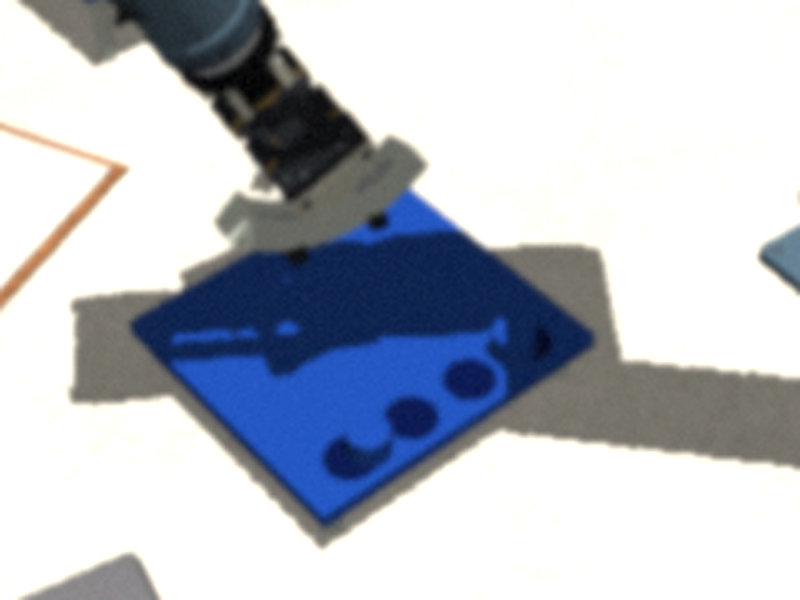

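```bash
python3 - <<'E'
from h import *
a=pz("scene",(249.1,167.1),130);b=pz("scene",(273.1,155.4),130);print(a,b,np.degrees(np.arctan2(*(a-b)[1::-1])))
# transport path check
h0=np.r_[HAND,185]
p1,r1=pour(0,70)
q=[bot.inverse_kinematics(*hand2tcp(h0,PHI0,0)),bot.inverse_kinematics(p1,r1)];print(q,p1)
E
```

```text
[ 498.53469987 -220.84468797  130.        ] [ 423.66790434 -221.12880358  130.        ] 0.21743347275257374
[array([-0.55991612,  0.50683726,  1.37756978, -0.20150496,  1.64562681,
       -2.03810225]), array([ 0.08139953,  0.67765828,  1.00353247,  0.13924644,  1.8744796 ,
       -1.23828035])] [594.05517763 206.91930972 208.7495377 ]
```

```bash
python3 - <<'E'
from h import *
p,r=pour(0,70); bot.movel(p,r,rate=170)
p,r=pour(18,20); bot.movel(p,r,rate=40)
p,r=pour(20,0); bot.movel(p,r,rate=40)
bot.sleep(.3)
s=bot.observe();print(s["time_s"],s["ee_pos"],p,s["ft_force"])
a=imaging.grab_frame("scene");b=imaging.grab_frame("top")
cv2.imwrite("pics/scene3.png",a);cv2.imwrite("pics/top3.png",b)
x=cv2.resize(a[215:405,260:450],(400,400),interpolation=2);y=cv2.resize(b[150:290,60:200],(400,400),interpolation=2)
cv2.imwrite("pics/g3.png",cv2.convertScaleAbs(np.hstack([x,y]),alpha=1.4))
E
```

```text
9.85 [585.6844742  208.9687944  165.50399401] [585.48229203 208.99330902 165.27227411] [ 0.77813779  0.44856322 -3.53801648]
```

View pics/g3.png

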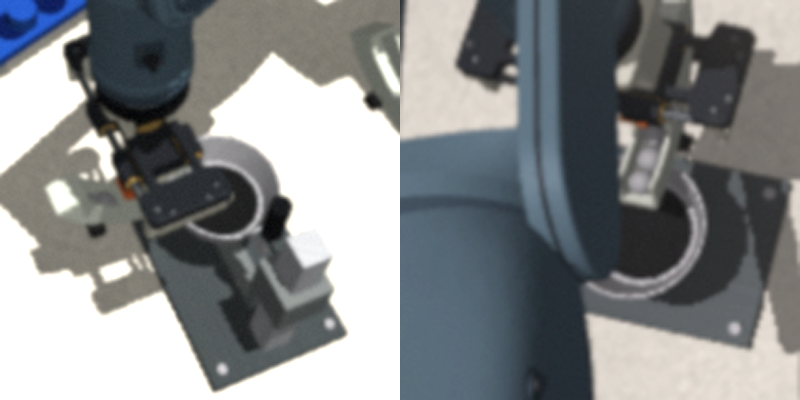

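```bash
cat >> h.py <<'E'
def curve(im,n,a0,a1,S,r=56.5,dx=0,dy=0):
    g=cv2.cvtColor(im,cv2.COLOR_BGR2GRAY).astype(np.float32);a=np.radians(np.arange(a0,a1,1.5));out=[]
    for s in S:
        def f(rr):
            P=np.c_[PAN[0]+dx+rr*np.cos(a),PAN[1]+dy+rr*np.sin(a),np.full(len(a),105-s)]
            q=proj(n,P).astype(np.float32);return cv2.remap(g,q[:,:1],q[:,1:],1)[:,0]
        out.append(f(r).mean()-.5*f(r+5).mean()-.5*f(r-5).mean())
    return np.array(out)
E
python3 - <<'E'
from h import *
np.set_printoptions(precision=1,suppress=True,linewidth=160)
S=np.arange(-8,34,2);print(S)
for k,n in(("scene0","scene"),("scene3","scene"),("top0","top"),("top3","top")):
    im=cv2.imread(f"pics/{k}.png")
    for a0,a1 in((60,100),(100,140),(140,190),(190,250),(250,300)) : print(k,a0,a1,curve(im,n,a0,a1,S))
im=cv2.imread("pics/scene3.png");
for s,c in((0,(0,255,0)),(24,(0,0,255))):
    for a in np.radians(np.arange(0,360,10)):
        q=proj("scene",[PAN[0]+56.5*np.cos(a),PAN[1]+56.5*np.sin(a),105-s])[0];
        im[int(round(q[1])),int(round(q[0]))]=c
        
cv2.imwrite("pics/g4.png",cv2.resize(im[260:360,310:430],(720,600),interpolation=0))
E
```

```text
[-8 -6 -4 -2  0  2  4  6  8 10 12 14 16 18 20 22 24 26 28 30 32]
scene0 60 100 [ 13.7  17.7  20.3  20.6  18.9  14.3   7.7   0.2  -6.9 -12.9 -16.7 -18.8 -19.  -18.  -16.4 -14.6 -12.4 -10.3  -8.3  -6.1  -3.7]
scene0 100 140 [  0.9  -1.5  -3.6  -5.4  -7.2  -8.7  -9.4  -9.7  -9.6  -9.4  -9.   -8.5  -8.2  -8.2  -8.6  -9.2  -9.9 -10.4 -10.8 -11.  -11.1]
scene0 140 190 [ 25.3  23.6  18.7  10.9   0.9  -9.2 -18.  -24.3 -27.3 -27.4 -25.2 -21.9 -18.4 -15.  -12.   -9.5  -7.5  -5.9  -4.6  -3.4  -2.7]
scene0 190 250 [ 18.8  20.3  18.8  11.8   2.3  -7.8 -16.6 -20.6 -20.7 -17.  -11.9  -7.   -3.3  -1.5  -0.7  -0.3  -0.1   0.1   0.2  -0.1  -0.3]
scene0 250 300 [16.6 16.4 15.  12.   8.1  3.3 -1.2 -5.3 -8.1 -9.4 -9.  -7.7 -5.7 -3.5 -1.4  0.2  1.3  1.9  2.1  2.2  2.2]
scene3 60 100 [ 16.3  21.1  24.1  24.3  21.9  16.1   8.3  -0.4  -8.8 -15.7 -19.9 -22.1 -22.2 -21.  -18.9 -16.8 -14.4 -11.9  -9.3  -6.3  -3.7]
scene3 100 140 [  1.1  -1.5  -3.7  -5.6  -7.5  -9.1 -10.1 -10.5 -10.5 -10.5 -10.2  -9.9  -9.7  -9.7 -10.1 -10.8 -11.7 -12.4 -13.1 -13.5 -13.7]
scene3 140 190 [ 28.4  27.2  22.2  13.4   2.   -9.4 -19.6
[... 953 characters left out ...]
-7.9 -12.6 -16.5 -19.7 -21.8 -22.1 -21.1 -19.6 -17.6 -15.3]
top3 60 100 [ 4.6  4.9  4.6  4.1  3.8  3.4  3.   2.6  2.4  2.3  2.1  1.9  1.7  1.7  1.4  0.9  0.7  0.5  0.1 -0.5 -0.9]
top3 100 140 [-6.4 -4.1 -1.7  0.3  2.   3.2  4.1  4.7  4.9  5.   5.1  5.1  5.   5.   4.9  5.   5.1  5.1  5.1  5.   4.9]
top3 140 190 [28.4 29.8 31.1 31.9 32.4 32.8 32.7 32.1 31.3 30.2 28.9 27.3 25.7 24.  22.2 20.2 18.2 16.1 14.  11.9 10. ]
top3 190 250 [ 14.6  17.5  20.8  23.9  25.9  26.3  25.1  21.7  16.9  11.    4.1  -2.8  -9.4 -15.2 -19.5 -22.5 -23.9 -24.  -23.2 -21.7 -19.5]
top3 250 300 [ 25.9  26.8  27.8  28.8  28.7  26.5  22.3  16.5  10.6   4.   -2.4  -8.5 -14.2 -19.  -22.8 -25.5 -26.  -25.  -23.3 -21.1 -18.5]
```

View pics/g4.png

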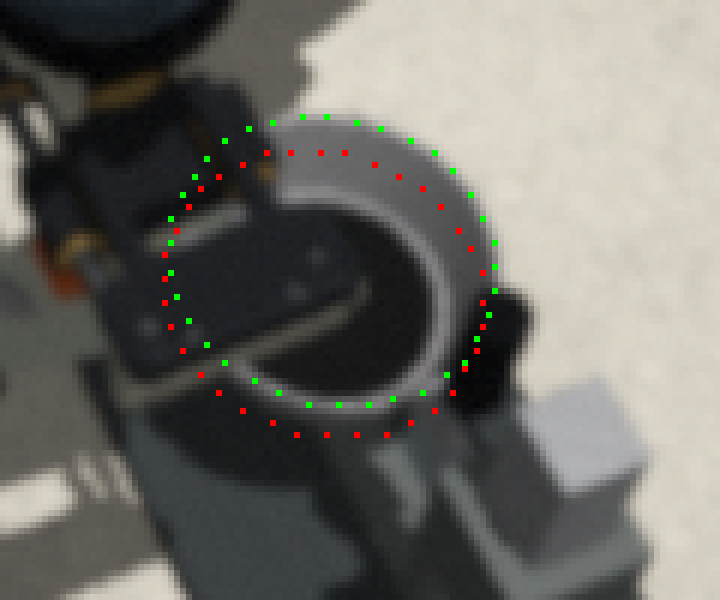

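```bash
cat > step.py <<'E'
import sys
from h import *
th=float(sys.argv[1]);th1=float(sys.argv[2]);tag=sys.argv[3]
S=np.arange(-6,32,.5)
def look():
    b=imaging.grab_frame("top");a=imaging.grab_frame("scene")
    cs=curve(a,"scene",60,100,S);ct=curve(b,"top",190,300,S)
    return a,b,S[cs.argmax()]+2.5,S[ct.argmax()]
ang=np.radians(np.arange(0,360,5))
q=proj("top",np.c_[PAN[0]+42*np.cos(ang),PAN[1]+42*np.sin(ang),np.full(72,73)])
M=np.zeros((420,560),np.uint8);cv2.fillPoly(M,[q.round().astype(int)],255)
lip=proj("top",[liptarget(30)])[0];M[:int(lip[1])+3]=0;M[:,:134]=0
a,b0,s1,s2=look();z0=s1,s2
while th<th1:
    th=min(th+1,th1);bot.movel(*pour(th),rate=9);bot.sleep(.25)
    a,b,s1,s2=look();d=cv2.absdiff(b,b0).max(2);n=int(((d>25)&(M>0)).sum())
    o=bot.observe();print(round(o["time_s"],2),th,"sink",s1,s2,"diff",n,"Fz",round(o["ft_force"][2],2))
    if n>15 or abs(s1-z0[0])>2.5 or abs(s2-z0[1])>2.5: break
bot.sleep(.45)
a,b,s1,s2=look();o=bot.observe();print("settled",round(o["time_s"],2),th,s1,s2,np.round(o["ft_force"],2))
cv2.imwrite(f"pics/s{tag}.png",a);cv2.imwrite(f"pics/t{tag}.png",b)
x=cv2.resize(a[260:360,310:430],(400,333),interpolation=2);y=cv2.resize(b[180:260,110:206],(400,333),interpolation=2)
cv2.imwrite(f"pics/p{tag}.png",cv2.convertScaleAbs(np.hstack([x,y]),alpha=1.5))
E
python3 step.py 20 30 a
```

```text
10.71 21.0 sink 0.0 0.0 diff 1 Fz -4.09
11.37 22.0 sink 0.0 -0.5 diff 0 Fz -4.38
12.03 23.0 sink 0.0 0.0 diff 1 Fz -4.16
12.68 24.0 sink 0.0 1.0 diff 3 Fz -3.44
13.34 25.0 sink 0.0 1.0 diff 3 Fz -4.56
14.0 26.0 sink 0.0 1.0 diff 3 Fz -4.1
14.66 27.0 sink 0.0 1.0 diff 3 Fz -4.29
15.32 28.0 sink 0.0 1.0 diff 3 Fz -3.92
15.97 29.0 sink 0.0 1.5 diff 4 Fz -4.21
16.63 30.0 sink 0.0 1.0 diff 14 Fz -3.88
settled 17.18 30.0 0.0 1.0 [ 1.22 -0.21 -4.  ]
```

View pics/pa.png

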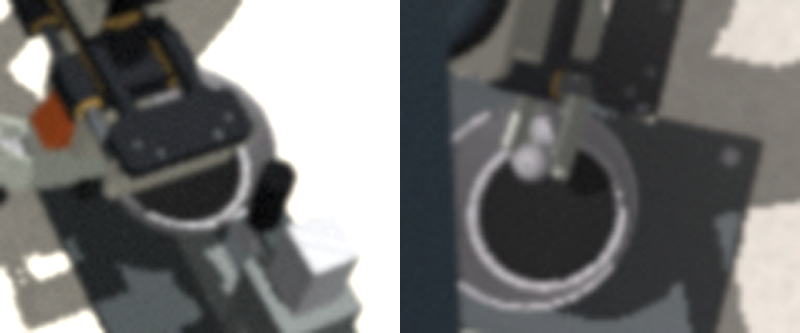

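The front ball sits at the lip (crop (530,160)) with none released and the pan up. I'll keep tilting.

```bash
sed -i 's/int(lip\[1\])+3/int(lip[1])+9/' step.py; python3 step.py 30 40 b
```

```text
17.89 31.0 sink 7.0 -6.0 diff 104 Fz -3.8
settled 18.44 31.0 21.0 -1.0 [ 0.34 -0.08 -3.45]
```

View pics/pb.png

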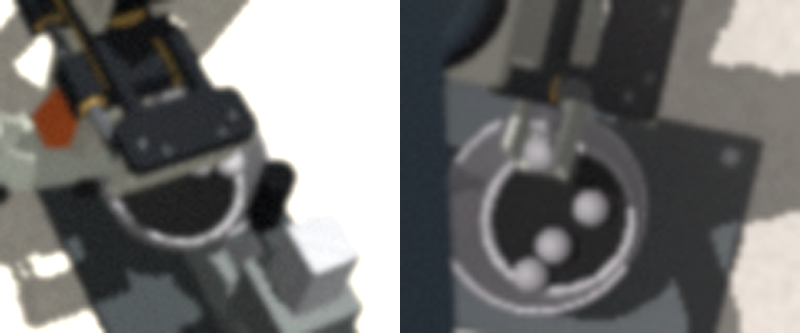

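Three balls went out almost together: crop (590,207), (552,245), (528,272). The pan has sunk. I'll tilt back a little and measure.

```bash
python3 - <<'E'
from h import *
bot.movel(*pour(28),rate=15);bot.sleep(.6)
a=imaging.grab_frame("scene");b=imaging.grab_frame("top");o=bot.observe();print(o["time_s"],o["ft_force"])
cv2.imwrite("pics/sc.png",a);cv2.imwrite("pics/tc.png",b)
S=np.arange(-8,36,2)
np.set_printoptions(precision=1,suppress=True,linewidth=160);print(S)
a0=cv2.imread("pics/scene3.png");b0=cv2.imread("pics/top3.png")
for r in((60,80),(80,100),(45,70)): print(r,curve(a,"scene",*r,S),curve(a0,"scene",*r,S))
for r in((190,220),(200,250),(250,300)): print(r,curve(b,"top",*r,S))
def col(im,c): return cv2.resize(im[260:360,310:430],(400,333),interpolation=2)
m=np.vstack([np.hstack([col(a0,0),col(a,0)]),np.hstack([cv2.resize(i[180:260,110:206],(400,267),interpolation=2) for i in(b0,b)])])
cv2.imwrite("pics/gc.png",cv2.convertScaleAbs(m,alpha=1.5))
E
```

```text
19.5333 [-0.61682197 -0.38639874 -3.66292339]
[-8 -6 -4 -2  0  2  4  6  8 10 12 14 16 18 20 22 24 26 28 30 32 34]
(60, 80) [ -2.   -2.5  -2.8  -2.4  -1.2   1.6   6.1  13.   20.8  29.5  37.1  42.4  44.4  42.   35.1  25.7  14.5   2.1  -8.5 -17.1 -23.1 -26.3] [ 40.3  45.5  46.8  43.   35.6  23.4   9.3  -4.5 -16.1 -24.5 -28.  -28.5 -26.5 -23.3 -19.9 -17.7 -15.9 -14.3 -12.4  -9.7  -6.8  -2.7]
(80, 100) [  1.2  -0.6  -2.4  -4.9  -7.8 -10.5 -13.  -15.1 -16.1 -16.1 -14.6 -11.3  -6.8  -1.5   4.    8.9  11.6  12.4  11.2   8.1   4.5  -0.2] [ -8.2  -4.3   0.3   4.3   6.6   7.2   5.8   2.4  -2.1  -7.3 -11.8 -15.4 -17.6 -18.4 -17.8 -16.  -13.1  -9.6  -6.1  -3.   -0.7   1.1]
(45, 70) [ -7.8  -9.3 -11.5 -13.5 -15.9 -17.2 -18.6 -18.  -15.6  -9.3  -2.   10.3  23.2  35.3  43.2  47.7  42.4  32.4  19.    4.8  -8.  -15.4] [ 14.2  33.5  49.7  60.2  60.3  47.2  29.7  10.1  -8.2 -19.3 -22.5 -21.9 -18.2 -13.7 -10.5  -8.7  -7.2  -6.4  -5.7  -4.5  -3.1  -1.7]
(190, 220) [ 5.8  2.6 -0.5 -3.4 -5.7 -7.1 -7.7 -6.9 -5.2 -2.4  1.4  6.  11.  16.3 21.  25.1 28.  29.2 28.9 26.9 23.3 18.7]
(200, 250) [16.  20.  23.2 24.6 24.8 23.9 21.8 19.2 16.6 14.4 13.1 13.1 14.2 16.2 18.6 20.8 22.2 22.2 20.9 17.7 13.1  7.5]
(250, 300) [23.3 25.5 26.4 26.1 25.2 23.7 21.2 18.1 14.7 10.8  7.1  4.2  2.2  0.8 -0.4 -1.6 -2.7 -3.7 -4.6 -5.5 -6.3 -7. ]
```

View pics/gc.png

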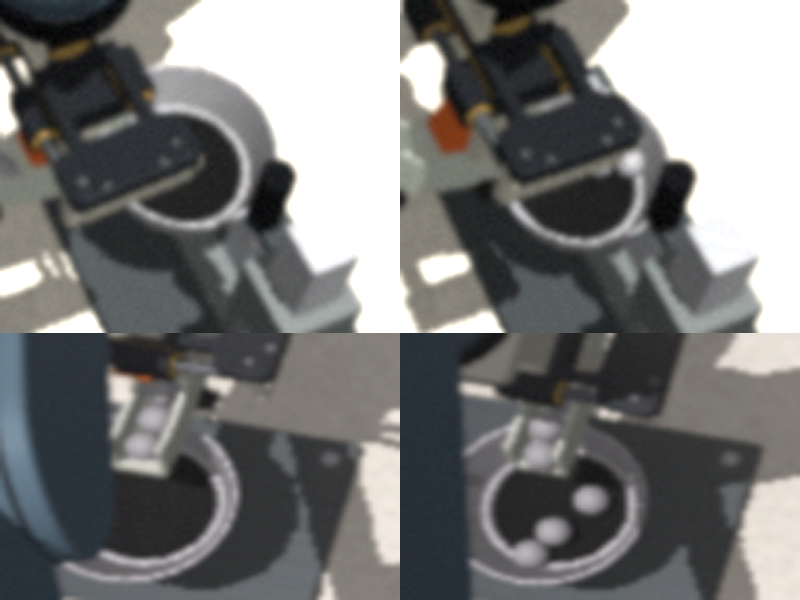

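The pan has sunk about 23 ± 2 mm. I'll back off for a clear view to decide whether it's really on the stop.

```bash
python3 - <<'E'
from h import *
p,r=pour(0,60); bot.movel(p,r,rate=60)
d=np.array([np.cos(PHIP),np.sin(PHIP),0])
bot.movel(p+90*d+[0,0,10]-np.array([0,90,0]),rate=140)
bot.sleep(.2)
a=imaging.grab_frame("scene");b=imaging.grab_frame("top");o=bot.observe();print(o["time_s"],o["ft_force"])
cv2.imwrite("pics/sd.png",a);cv2.imwrite("pics/td.png",b)
S=np.arange(-8,36,1.)
a0=cv2.imread("pics/scene0.png");b0=cv2.imread("pics/top0.png")
def pk(im,n,r):
    c=curve(im,n,*r,S);k=int(c.argmax());k=min(max(k,1),len(S)-2)
    return round(S[k]+.5*(c[k-1]-c[k+1])/(c[k-1]-2*c[k]+c[k+1]),1),round(c[k],0)
for r in((20,45),(45,70),(60,80),(80,100),(180,210),(210,240),(240,270),(270,300)): print("scene",r,pk(a0,"scene",r),pk(a,"scene",r))
for r in((60,90),(90,120),(180,210),(210,240),(240,270),(270,300)): print("top",r,pk(b0,"top",r),pk(b,"top",r))
m=np.vstack([np.hstack([cv2.resize(i[260:360,310:430],(400,333),interpolation=2) for i in(a0,a)]),np.hstack([cv2.resize(i[180:260,90:210],(400,267),interpolation=2) for i in(b0,b)])])
cv2.imwrite("pics/gd.png",cv2.convertScaleAbs(m,alpha=1.5))
E
```

```text
21.6667 [-0.49983077  0.25265971 -3.00319932]
scene (20, 45) (np.float64(-0.9), np.float32(45.0)) (np.float64(23.3), np.float32(65.0))
scene (45, 70) (np.float64(-1.0), np.float32(54.0)) (np.float64(22.1), np.float32(60.0))
scene (60, 80) (np.float64(-4.4), np.float32(40.0)) (np.float64(16.0), np.float32(55.0))
scene (80, 100) (np.float64(2.0), np.float32(7.0)) (np.float64(26.2), np.float32(16.0))
scene (180, 210) (np.float64(-6.1), np.float32(23.0)) (np.float64(18.8), np.float32(21.0))
scene (210, 240) (np.float64(-6.2), np.float32(19.0)) (np.float64(-2.2), np.float32(21.0))
scene (240, 270) (np.float64(-5.7), np.float32(21.0)) (np.float64(-8.1), np.float32(34.0))
scene (270, 300) (np.float64(-9.6), np.float32(15.0)) (np.float64(30.8), np.float32(30.0))
top (60, 90) (np.float64(1.8), np.float32(21.0)) (np.float64(-1.9), np.float32(0.0))
top (90, 120) (np.float64(0.1), np.float32(31.0)) (np.float64(34.7), np.float32(0.0))
top (180, 210) (np.float64(2.9), np.float32(29.0)) (np.float64(28.4), np.float32(0.0))
top (210, 240) (np.float64(1.5), np.float32(20.0)) (np.float64(5.2), np.float32(0.0))
top (240, 270) (np.float64(0.0), np.float32(19.0)) (np.float64(29.5), np.float32(0.0))
top (270, 300) (np.float64(-2.5), np.float32(27.0)) (np.float64(2.7), np.float32(0.0))
```

View pics/gd.png

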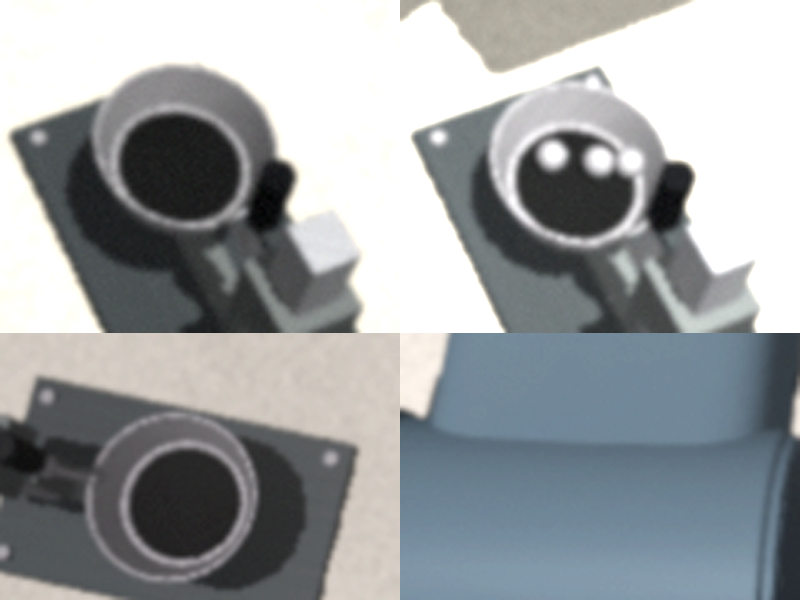

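View pics/td.png

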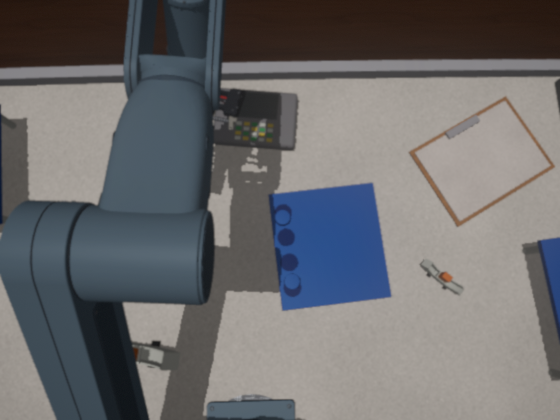

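```bash
python3 - <<'E'
from h import *
a0=cv2.imread("pics/scene0.png");a=cv2.imread("pics/sd.png")
f=lambda i:cv2.cvtColor(i,cv2.COLOR_BGR2GRAY).astype(np.float32)
g0,g=f(a0),f(a)
# fit ellipse-free check: fine scan, pixel displacement of arc along projected sink direction
def pk(im,r,R):
    S=np.arange(-8,36,.5);c=curve(im,"scene",*r,S,r=R);k=int(c.argmax());k=min(max(k,1),len(S)-2);return S[k]
for R in(54,55,56,57,58):
    print(R,[(r,pk(a,r,R)-pk(a0,r,R)) for r in((0,20),(10,30),(20,45),(30,50),(45,60),(-15,5))])
# patch registration (front rim), ECC translation
for ang in(10,30,45):
    A=np.radians(ang);P=PAN+[56.5*np.cos(A),56.5*np.sin(A),0]
    q0=proj("scene",P)[0];q1=proj("scene",P-[0,0,24])[0]
    w=6;x,y=q0.round().astype(int);T=g0[y-w:y+w+1,x-w:x+w+1]
    W=np.float32([[1,0,x-w+q1[0]-q0[0]],[0,1,y-w+q1[1]-q0[1]]])
    try:
        cc,W=cv2.findTransformECC(T,g,W,cv2.MOTION_TRANSLATION,(3,200,1e-5),None,3)
        sh=np.array([W[0,2]-(x-w),W[1,2]-(y-w)]);v=q1-q0;print(ang,cc,sh,v,"sink",24*(sh@v)/(v@v))
    except Exception as e: print(ang,e)
# any camera drift: static base screws
T=g0[280:300,315:330] if 0 else None
E
```

```text
54 [((0, 20), np.float64(23.0)), ((10, 30), np.float64(24.0)), ((20, 45), np.float64(24.5)), ((30, 50), np.float64(23.5)), ((45, 60), np.float64(24.0)), ((-15, 5), np.float64(24.5))]
55 [((0, 20), np.float64(24.0)), ((10, 30), np.float64(24.0)), ((20, 45), np.float64(24.5)), ((30, 50), np.float64(23.5)), ((45, 60), np.float64(24.0)), ((-15, 5), np.float64(25.0))]
56 [((0, 20), np.float64(23.5)), ((10, 30), np.float64(24.0)), ((20, 45), np.float64(24.5)), ((30, 50), np.float64(23.5)), ((45, 60), np.float64(24.0)), ((-15, 5), np.float64(25.0))]
57 [((0, 20), np.float64(23.5)), ((10, 30), np.float64(23.5)), ((20, 45), np.float64(24.5)), ((30, 50), np.float64(23.5)), ((45, 60), np.float64(23.5)), ((-15, 5), np.float64(24.0))]
58 [((0, 20), np.float64(23.5)), ((10, 30), np.float64(23.5)), ((20, 45), np.float64(24.0)), ((30, 50), np.float64(23.5)), ((45, 60), np.float64(23.5)), ((-15, 5), np.float64(21.5))]
10 0.9941771983937776 [-1.30834961  5.05273438] [-1.19245616  5.28016226] sink 23.1296245405926
30 0.9906519513271297 [-0.85784912  5.39065552] [-1.374399    5.21378741] sink 24.175181395720465
45 0.9835411150315734 [-1.18252563  5.09738159] [-1.52541844  5.18761611] sink 23.186416476722876
```

The pan has sunk 23.8 ± 0.5 mm, so it's on the stop, with exactly three balls in it. The carriage hasn't moved. I'll stop pouring and return the scoop.

```bash
python3 - <<'E'
from h import *
h=np.r_[HAND,110]
bot.movel(*hand2tcp(h+[0,0,75],PHI0,0),rate=150)
bot.movel(hand2tcp(h+[0,0,20],PHI0,0)[0],rate=60)
bot.sleep(.4)
a=imaging.grab_frame("scene");o=bot.observe();print(o["time_s"],o["ft_force"],o["ee_pos"],hand2tcp(h+[0,0,20],PHI0,0)[0])
cv2.imwrite("pics/se.png",a)
m=cv2.resize(a[120:220,190:320],(780,600),interpolation=2)
cv2.imwrite("pics/ge.png",cv2.convertScaleAbs(m,alpha=1.8))
E
```

```text
26.0333 [-0.29889961  0.31450966 -2.5002454 ] [ 456.16583562 -238.97094407  122.83551595] [ 456.12688323 -238.97004397  122.7495377 ]
```

View pics/ge.png

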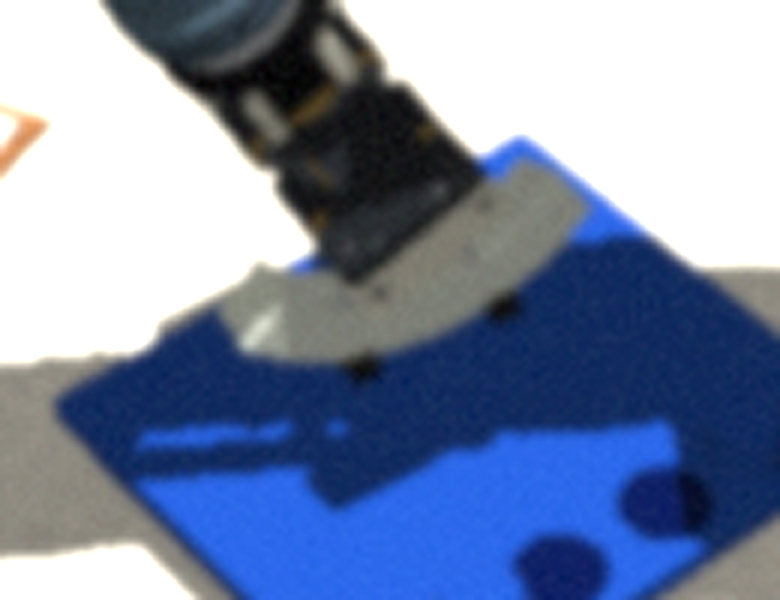

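The scoop hangs level: skids at crop (362,368) and (502,308), the same slope as originally. Now to lower it.

```bash
python3 - <<'E'
from h import *
h=np.r_[HAND,110]
print(bot.movel(hand2tcp(h+[0,0,3],PHI0,0)[0],rate=40))
print(bot.movel(hand2tcp(h+[0,0,-2],PHI0,0)[0],rate=10,contact_N=2.5))
o=bot.observe();print(o["time_s"],o["ft_force"],o["ee_pos"])
bot.sleep(.3);o=bot.observe();print(o["ft_force"])
open_gripper();bot.sleep(.3)
p=o["ee_pos"];R=toolR(PHI0,0)
bot.movel(p-70*R[:,2],rate=100)
bot.move_j([-1.2,0.1,1.5,0,1.4,-2.0]) if 0 else None
q=hand2tcp(np.r_[HAND[0],HAND[1]-10,330],PHI0,0)
bot.move_j(np.array([-1.53,0.0,1.4,0,1.5,-2.0])*1.)
bot.sleep(.3)
for n in("scene","top"): cv2.imwrite(f"pics/{n}9.png",imaging.grab_frame(n))
o=bot.observe();print(o["time_s"],o["ee_pos"])
a=cv2.imread("pics/top9.png")[170:320,250:400];b=cv2.imread("pics/scene9.png")[120:250,190:345]
cv2.imwrite("pics/g9.png",cv2.convertScaleAbs(np.hstack([cv2.resize(a,(400,400),interpolation=2),cv2.resize(b,(400,400),interpolation=2)]),alpha=1.5))
E
```

```text
False
True
27.0 [0.94050044 0.18771539 6.51626922] [ 456.35166969 -239.07492433  102.69245228]
[2.10626331 0.50891852 6.56749048]
31.9167 [ 132.01570522 -510.13673146  423.45445672]
```

View pics/g9.png

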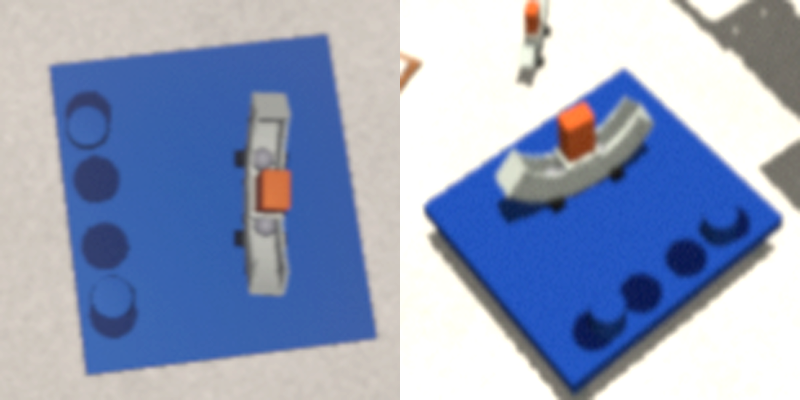

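View pics/top9.png

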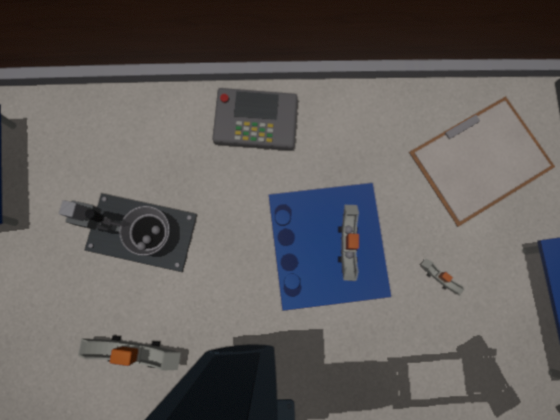

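View pics/scene9.png

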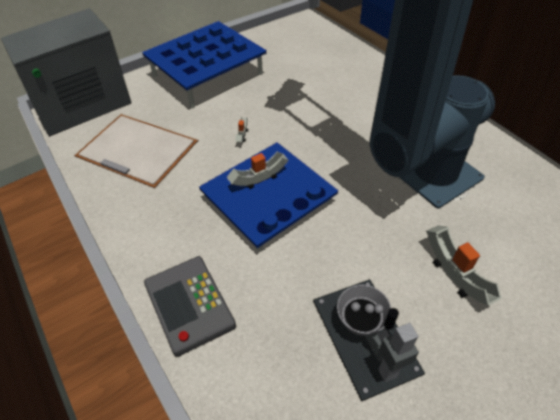

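```bash
python3 - <<'E'
from h import *
def pk(im,n,r,R=56.5):
    S=np.arange(-8,36,.25);return S[curve(im,n,*r,S,r=R).argmax()]
for n in("scene","top"):
    a0=cv2.imread(f"pics/{n}0.png");a=cv2.imread(f"pics/{n}9.png")
    for r in((-15,5),(0,20),(10,30),(30,50),(45,60),(200,240),(240,270),(270,300)): print(n,r,pk(a,n,r)-pk(a0,n,r))
    if n=="top": # static: overload carriage/column & pendant & pucks diff
        d=cv2.absdiff(a,a0).max(2);print("pucks diff",d[200:300,270:305].max(),"pendant",d[85:150,210:300].max())
a=cv2.imread("pics/top9.png")[180:280,60:200];b=cv2.imread("pics/scene9.png")[270:390,310:430]
cv2.imwrite("pics/g10.png",cv2.convertScaleAbs(np.hstack([cv2.resize(a,(400,400),interpolation=2),cv2.resize(b,(400,400),interpolation=2)]),alpha=1.5))
E
```

```text
scene (-15, 5) 25.0
scene (0, 20) 23.25
scene (10, 30) 23.5
scene (30, 50) 23.75
scene (45, 60) 24.0
scene (200, 240) 0.75
scene (240, 270) 13.75
scene (270, 300) 39.25
top (-15, 5) 21.75
top (0, 20) 23.5
top (10, 30) 24.75
top (30, 50) 24.75
top (45, 60) 24.25
top (200, 240) 23.5
top (240, 270) 0.5
top (270, 300) 22.5
pucks diff 3 pendant 3
```

View pics/g10.png

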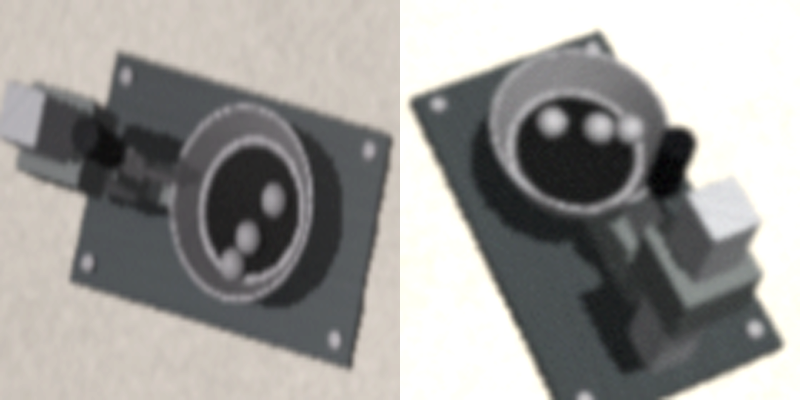

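The pan is fully down at about 24 mm in both views, with three balls and no red band. The discs and pendant are unchanged and the scoop stands level, so I'm handing in.

```bash
python3 -c "
from rig import order
print(order.finish_job())"
```

```text
the job is handed in; nothing more can be done
None
```

I tipped the middle-sized scoop over the pan until it came down on its stop, then stood the scoop level back in its place on the board and handed the job in. The last clock reading was about 32 s.

- **One by one:** this did not go as asked. The balls did not come out singly: at about 31° of tilt, three dropped almost together. I tilted back at once and poured no more.
- **Pan:** it holds three balls and has sunk about 24 mm, its full travel. Most visible arcs of the rim, in both camera views, gave 22.5 to 25 mm. The arcs hidden by the balls or the spring tube gave useless values, which I ignored. The pan read the same about 10 s later, after the scoop was back on the board.
- **Overload:** no red band shows. Since at least two balls are needed to land the pan, three can be at most one too many.
- **Scoop:** it stands level. Two of its balls are visible on either side of the handle, which fits four remaining, but the handle hides the middle of the row, so I did not see all four.
- **Surroundings:** I saw no spilled balls. The discs and pendant did not change between the first and last top pictures.

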